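Bring the rivet tray to the cutting mat

TASK

The rivets are needed at the work: lift the orange parts tray off the top of its pile and set it down, without dropping it, upright in the middle of the green cutting mat with its long side along the mat's long side. Leave the black trays under it and the pile with the yellow tray where they are.

Things in the scene. Friction and masses are not known exactly. Their poses are not given: they have to be found in the camera images.
- orange_tray: Orange open tray, under 0.2 kg, top of a pile of three in line. 110 mm long (x), 56 wide (y), 56 high: a 96 x 42 x 6 mm foot, above it upright walls 4 mm thick. The foot sits loosely 6 mm deep in the mouth of the tray below, so lift straight first. Origin: centre of its underside, 100 mm above the table at the start; rim 56 mm higher. Grip the outer walls across the width, upper 40 mm.
- black_tray: Black tray of the same shape and size directly under the orange one; it stands loose on a third, equal black tray. Origin: centre of its underside, 50 mm above the table; x along its length. Each tray adds 50 mm to a pile.
- yellow_tray: Yellow tray of the same shape and size, with dark screws in it, on top of another pile (a grey tray under it; its rim 106 mm above the table). A bystander. Origin: centre of its underside, x along its length.
- mat: Green cutting mat with a pale grid, fixed to the table, 200 mm long (x), 150 mm wide (y), 4 mm thick. Origin: centre of its underside, on the table. Mat and both piles stand side by side across the table in any order, centres at least 200 mm apart. All else within reach is under 180 mm high.

How it is judged:
By the outcome, as a careful person would: the job done as asked, in the order asked, and still so for the second after the job is handed in, with the robot touching nothing.
It also fails if it takes over 40 s, if anything falls off the work surface, if the arm or the gripper's body presses on something with over 40 N, if the wrist force passes 120 N, or if a joint passes its speed limit or range.

ROBOT

A 6-joint arm with a two-finger parallel gripper is mounted at the origin on the work surface. World frame = base frame: x ahead of the robot, y to its left, z up, the work surface at z = 0. Lengths are in m, angles in rad, forces in N, time in s.
With the tool pointing down it reaches from about 0.35 to 0.8 m from the base axis. Payload 7.3 kg.
Tool frame: the origin (TCP) lies between the finger pads; the fingertips stand 25 mm ahead of it and the grasp point (between the pads) lies 6 mm ahead of it (r.tip_extent is the distance from the TCP to the fingertips, in m); z points along the fingers, y is the direction in which the jaws open and shut (so a half turn about z gives the same grasp; the last joint's range is limited). The gripper opens to 85 mm and grips with 20 to 120 N. Pads are 22 mm wide; open, the fingers measure 114 mm over their backs; the gripper's body (76 mm by 85 mm) begins 54 mm behind the grasp point. The pads swing forward as they close: fully open they stand 13 mm farther back than shut.
Start: joints at [-1.321, 0.342, 1.524, -0, 1.275, -0.146], TCP at [0.202, -0.484, 0.256] pointing down, gripper open.
Joint ranges: [-2.53, 2.53], [-0.77, 2.02], [0.04, 2.7], [-1, 4.14], [0.28, 2.66], [-3.11, 3.11]. Speed limits (rad/s): [2.57, 2.57, 3.14, 3.14, 3.14, 3.14].

INTERFACE

Orientations are given as a unit quaternion [x, y, z, w].
In Python, from workcell import r, command_gripper, optics gives the robot as it stands. The module is installed in compiled form; this text tells all that it offers. Calls block until the motion is done:
- r.reach(position, orientation): joint-space move of the TCP to a pose.
- r.move_straight(position, orientation=None, speed=0.15, max_force=None): straight line of the TCP; orientation=None keeps the orientation; speed is the mean speed in m/s. With max_force (N) it stops when the force on the tool has changed by that much, and returns True; else False.
- r.movej(angles): joint-space move.
- command_gripper(opening, force=None): finger opening in m; force is the grip in N (None keeps the last); returns when the fingers have stopped.
- r.hold(seconds).
- r.solve_ik(position, orientation): joint angles nearest the present ones, or None.
- r.read_state(): the state.
- optics.get_image(name): name is "scene" or "top" or "wrist"; returns (picture, depth): 400x640x3 uint8, red, green, blue; 400x640 float32, m along the optical axis (not along the pixel's ray), 0 where there is no reading.
- optics.camera_model(name): a dict with "K" (3x3 intrinsics, pixels), "R" (3x3) and "t" (3): a world point X has camera coordinates R X + t; the wrist camera has in their place "tool_from_camera" (4x4, takes a point from camera to tool coordinates, whose origin is the TCP and whose axes are the flange's). Camera axes: x right, y down, z forward; pixel columns grow to the right and rows downward; lengths in m; the calibration is good to about 2 mm. A picture is of the moment at which its call begins: read the wrist's pose just before it. camera_model takes no time and is no camera call.
A pose or a line that the arm cannot do raises r.PlanningError and nothing moves.
- r.finish_job(): hands the job in, once; it reports no verdict.
The state is a dict: "time_s": time; "joint_positions": joint angles; "dq": joint speeds; "tau": joint torques, N m; "eef_pos": TCP position; "eef_rot": TCP orientation; "contact_force": force on the tool from outside, world axes, zero at the start; "torque": the same for the moment, N m; "grip_width": finger opening in m.
Only numpy, scipy, OpenCV 4.12 (cv2) and the standard library are available. Lean on these libraries where they do the work, as an engineer would, in place of code of your own. Each camera call takes 0.05 s, during which the arm holds its last target. There are 200 camera calls.

## Working session

There is one attempt and no reset: what is moved stays moved. The work goes in short steps, each a Python script; the robot and the scene stay as the last script left them, time stands still between calls to the robot, and variables do not carry over. Pictures are saved under pics/ and viewed, about 8 in all and at most 12, crops included, and the job is handed in when it is done.

```bash
mkdir -p pics; python3 - <<'E'
from workcell import r, optics
import cv2, numpy as np
s=r.read_state();print(s['time_s'],s['eef_pos'],s['eef_rot'],s['grip_width'])
for n in('top','scene'):
    im,d=optics.get_image(n);m=optics.camera_model(n);np.savez(n+'.npz',im=im,d=d,**m)
    print(n,m['K'].tolist(),(-m['R'].T@m['t']),m['R'].round(3).tolist())
    cv2.imwrite(f'pics/{n}0.png',im[:,:,::-1])
print(optics.camera_model('wrist'))
E
```

```text
0.0 [ 0.20232748 -0.48404777  0.25561322] [ 9.80483153e-01  1.96601538e-01 -3.98308850e-05 -7.87486902e-04] 0.08519021189676378
top [[469.778820375528, 0.0, 323.4103435037811], [0.0, 469.778820375528, 202.15737493797596], [0.0, 0.0, 1.0]] [0.37838452 0.01897442 1.0515445 ] [[-0.025, -1.0, 0.009], [-0.986, 0.023, -0.166], [0.165, -0.013, -0.986]]
scene [[445.61224937296225, 0.0, 316.5434862084835], [0.0, 445.61224937296225, 199.60756679868706], [0.0, 0.0, 1.0]] [ 0.90193705 -0.36694878  0.65905742] [[0.725, 0.689, 0.007], [0.503, -0.521, -0.69], [-0.471, 0.503, -0.724]]
{'K': array([[343.36986779,   0.        , 315.87797993],
       [  0.        , 343.36986779, 197.26000382],
       [  0.        ,   0.        ,   1.        ]]), 'tool_from_camera': array([[-3.38321912e-04, -9.45576290e-01, -3.25400316e-01,
         8.43659170e-02],
       [ 9.99999573e-01, -5.99831037e-04,  7.03331336e-04,
        -4.39032396e-05],
       [-8.60238644e-04, -3.25399939e-01,  9.45576089e-01,
        -1.17873037e-01],
       [ 0.00000000e+00,  0.00000000e+00,  0.00000000e+00,
         1.00000000e+00]])}
```

View pics/top0.png

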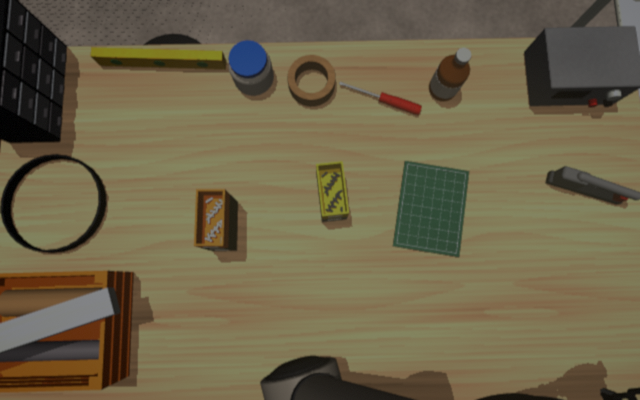

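View pics/scene0.png

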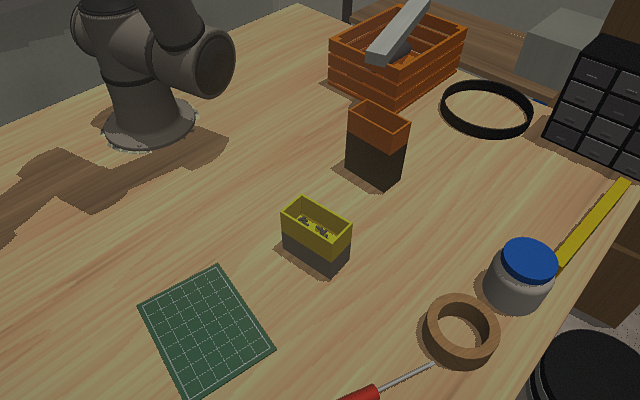

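The top view shows the orange tray at about (211,218), the yellow one at (333,192) and the mat at (432,208). The orange tray is a pile of three, left of the yellow pile. Next I'll measure the rims and the mat.

```bash
cat >h.py <<'E'
import cv2, numpy as np
from workcell import r, command_gripper, optics
from scipy.spatial.transform import Rotation as Ro
def cam(name):
    """image, K, world_from_camera rotation, camera centre"""
    s=r.read_state(); m=optics.camera_model(name)
    im,d=optics.get_image(name)
    if name=='wrist':
        T=np.eye(4);T[:3,:3]=Ro.from_quat(s['eef_rot']).as_matrix();T[:3,3]=s['eef_pos']
        T=T@m['tool_from_camera']; return im,d,m['K'],T[:3,:3],T[:3,3]
    return im,d,m['K'],m['R'].T,-m['R'].T@m['t']
def cloud(d,K,R,c):
    v,u=np.indices(d.shape); p=np.stack([(u-K[0,2])/K[0,0]*d,(v-K[1,2])/K[1,1]*d,d],-1)
    return p@R.T+c
def cast(px,z,K,R,c):
    px=np.asarray(px,float).reshape(-1,2)
    w=np.c_[(px-K[[0,1],2])/K[[0,1],[0,1]],np.ones(len(px))]@R.T
    return c+w*((z-c[2])/w[:,2])[:,None]
def rect(xy):
    """centre, long, short, yaw of long side in (-90,90]"""
    b=cv2.boxPoints(cv2.minAreaRect((np.asarray(xy)[:,:2]*1000).astype(np.float32)))
    e=[b[1]-b[0],b[2]-b[1]];e.sort(key=np.linalg.norm)
    a=np.degrees(np.arctan2(e[1][1],e[1][0])); a=(a+90)%180-90
    return b.mean(0)/1000,np.linalg.norm(e[1]),np.linalg.norm(e[0]),a
def hue(im,lo,hi,s=90,v=30):
    h=cv2.cvtColor(im,cv2.COLOR_RGB2HSV); return cv2.inRange(h,(lo,s,v),(hi,255,255))>0
def down(yaw_y): # tool pointing down, tool y axis along world yaw (deg)
    a=np.radians(yaw_y); y=np.array([np.cos(a),np.sin(a),0]);z=np.array([0,0,-1.]);x=np.cross(y,z)
    return Ro.from_matrix(np.stack([x,y,z],1)).as_quat()
E
python3 - <<'E'
from h import *
for n in('top','scene'):
    im,d,K,R,c=cam(n); P=cloud(d,K,R,c)
    near=lambda x,y,q:(np.hypot(P[...,0]-x,P[...,1]-y)<q)&(d>0)
    g=hue(im,60,90,60)&near(P[...,0],P[...,1],1)&(P[...,2]<.03)
    k,l,st,ce=cv2.connectedComponentsWithStats(g.astype(np.uint8)); i=1+st[1:,4].argmax(); v,u=np.nonzero(l==i)
    X=cast(np.c_[u,v],.004,K,R,c); print(n,'mat',rect(X),P[l==i][:,2].mean())
    o=cast([[211,218],[333,192]],.13,*cam('top')[2:]) 
    for nm,q,zr in(('orange',o[0],.156),('yellow',o[1],.106)):
        m=near(q[0],q[1],.09)&(abs(P[...,2]-zr)<.01); v,u=np.nonzero(m)
        X=cast(np.c_[u,v],zr,K,R,c); print(n,nm,len(u),rect(X),np.median(P[m][:,2]))
        m=near(q[0],q[1],.09)&(P[...,2]>.02); print('  all z max',np.percentile(P[m][:,2],[50,90,99]),P[m].mean(0))
E
```

```text
top mat (array([ 0.53590035, -0.23817927], dtype=float32), np.float32(194.13316), np.float32(145.36572), np.float32(-10.867447)) 0.004140074334183467
top orange 500 (array([0.50443107, 0.22564575], dtype=float32), np.float32(110.408844), np.float32(58.424393), np.float32(-1.1025696)) 0.15478940265761315
  all z max [0.11464705 0.15480939 0.1576061 ] [0.50384799 0.22397084 0.11532838]
top yellow 358 (array([ 0.56486297, -0.01207966], dtype=float32), np.float32(111.47756), np.float32(55.949448), np.float32(5.1281967)) 0.1051554509401782
  all z max [0.06419881 0.10540629 0.10858313] [ 0.56593513 -0.0128724   0.0727368 ]
scene mat (array([ 0.53836924, -0.23854639], dtype=float32), np.float32(198.87483), np.float32(148.63489), np.float32(-10.818207)) 0.003181187709359684
scene orange 654 (array([0.5101704 , 0.22112457], dtype=float32), np.float32(116.13935), np.float32(66.095345), np.float32(-1.5515594)) 0.1523889849892192
  all z max [0.11293616 0.15055448 0.15541624] [0.51482171 0.21542829 0.10276814]
scene yellow 828 (array([ 0.57031363, -0.01511261], dtype=float32), np.float32(114.2327), np.float32(62.09188), np.float32(5.0692673)) 0.10344969119465097
  all z max [0.07384894 0.10376584 0.10620691] [ 0.57212128 -0.01641062  0.07278608]
```

```bash
python3 - <<'E'
from h import *
for yaw in(-91.1,88.9):
    q=[r.solve_ik(p,down(yaw+dy)) for p,dy in(([.504,.2245,.3],0),([.504,.2245,.14],0),([.537,-.238,.3],-9.7),([.537,-.238,.06],-9.7))]
    print(yaw,[None if x is None else np.round(x,2).tolist() for x in q])
E
```

```text
-91.1 [[0.28, 0.36, 1.37, -0.0, 1.41, 1.87], [0.28, 0.51, 1.61, -0.0, 1.03, 1.87], [-0.55, 0.43, 1.27, -0.0, 1.44, 1.21], [-0.55, 0.67, 1.57, -0.0, 0.9, 1.21]]
88.9 [[0.28, 0.36, 1.37, -0.0, 1.41, -1.27], [0.28, 0.51, 1.61, -0.0, 1.03, -1.27], [-0.55, 0.43, 1.27, -0.0, 1.44, -1.93], [-0.55, 0.67, 1.57, -0.0, 0.9, -1.93]]
```

```bash
python3 - <<'E'
from h import *
r.move_straight([.2023,-.4840,.32],speed=.2)
r.reach([.505,.2245,.30],down(88.9)); 
im,d,K,R,c=cam('wrist'); P=cloud(d,K,R,c); print(r.read_state()['time_s'])
m=(np.hypot(P[...,0]-.505,P[...,1]-.2245)<.09)&(abs(P[...,2]-.156)<.008)&(d>0); v,u=np.nonzero(m)
X=cast(np.c_[u,v],.156,K,R,c); print(len(u),rect(X),np.median(P[m][:,2]))
o=im.copy(); o[m]=(0,0,255)
cv2.imwrite('pics/w1.png',np.hstack([im,o])[:,:,::-1][:, ::1] if 0 else o[:,:,::-1])
E
```

```text
3.5333
2441 (array([0.5054152 , 0.22821112], dtype=float32), np.float32(110.373), np.float32(56.06469), np.float32(-1.1788864)) 0.15613318658890468
```

View pics/w1.png

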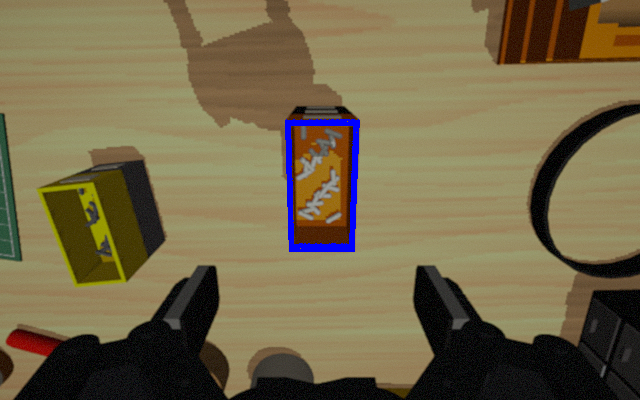

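The grasp line is clear. The wrist view puts the orange rim at columns 287–358, rows 120–250, and the measured size matches. Next: descend, grip and lift straight.

```bash
python3 - <<'E'
from h import *
q=down(88.8); x,y=.5054,.2280
r.move_straight([x,y,.24],q,speed=.12)
print(r.move_straight([x,y,.140],speed=.08,max_force=8), r.read_state()['eef_pos'])
command_gripper(.04,30); s=r.read_state(); print(s['grip_width'],s['contact_force'],s['torque'])
r.hold(.2)
r.move_straight([x,y,.155],speed=.03); s=r.read_state(); print(s['grip_width'],s['contact_force'])
r.move_straight([x,y,.29],speed=.1); r.hold(.2); s=r.read_state(); print(s['grip_width'],s['contact_force'],s['torque'],s['time_s'],s['eef_pos'])
im,*_=cam('wrist'); im2,*_=cam('scene')
cv2.imwrite('pics/w2.png',np.vstack([im[100:400],im2[0:300]])[:,:,::-1])
E
```

```text
False [0.50570092 0.22808605 0.14052271]
0.05579128072579317 [-0.66600592 -0.43532129  2.77060165] [-0.08540999  0.04488358 -0.05666423]
0.0555239659876297 [ 0.53015861  0.20103346 -1.2847191 ]
0.05614111773062214 [-0.21468413  0.09404329 -1.32288664] [ 0.01600081  0.00097719 -0.02088661] 8.5083 [0.50530822 0.22797292 0.28959875]
```

View pics/w2.png

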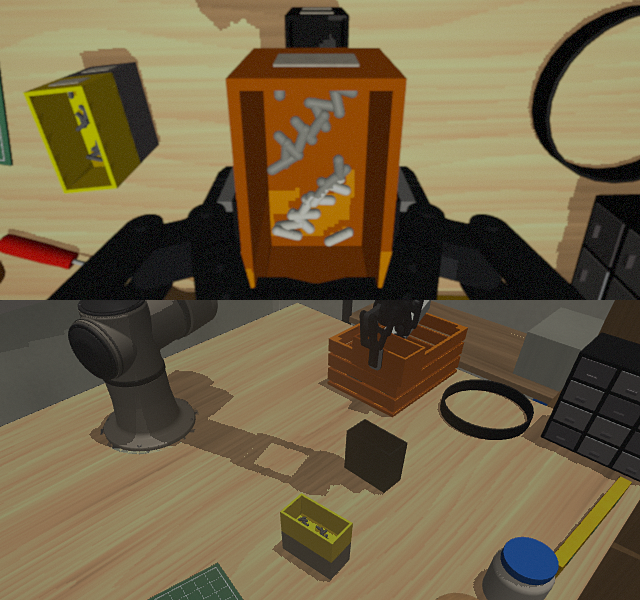

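The tray is held level with its rivets in it, and the black pile is undisturbed below. On the way over I'll look at the mat from beside it with the wrist camera.

```bash
python3 - <<'E'
from h import *
im,d,K,R,c=cam('wrist'); P=cloud(d,K,R,c); p=np.array(r.read_state()['eef_pos'])
m=hue(im,3,20,100)&(abs(P[...,2]-.305)<.006)&(d>0)&(np.hypot(P[...,0]-p[0],P[...,1]-p[1])<.08); v,u=np.nonzero(m)
print('tray in hand',rect(P[m]),np.median(P[m][:,2])-p[2],p)
q=down(88.8)
r.move_straight([.5054,.2280,.33],speed=.15)
r.move_straight([.55,-.03,.33],q,speed=.2); r.hold(.3)
im,d,K,R,c=cam('wrist'); P=cloud(d,K,R,c)
g=hue(im,60,95,60)&(P[...,2]<.03)&(d>0)
k,l,st,ce=cv2.connectedComponentsWithStats(g.astype(np.uint8)); i=1+st[1:,4].argmax(); v,u=np.nonzero(l==i)
X=cast(np.c_[u,v],.004,K,R,c); print('mat',rect(X),P[l==i][:,2].mean(),st[i])
s=r.read_state();print(s['eef_pos'],s['grip_width'],s['time_s'])
o=im.copy();o[l==i,0]=255
cv2.imwrite('pics/w3.png',o[:,:,::-1])
E
```

```text
tray in hand (array([0.49319834, 0.22586209], dtype=float32), np.float32(87.01753), np.float32(86.50005), np.float32(87.875824)) 0.015603431171675786 [0.50537179 0.2279654  0.28984405]
mat (array([ 0.53646654, -0.23732416], dtype=float32), np.float32(181.26663), np.float32(131.61772), np.float32(-10.885963)) 0.004567872478045736 [  102    57   109   155 12972]
[ 0.54998207 -0.02962886  0.33007111] 0.055783008922226276 10.8833
```

View pics/w3.png

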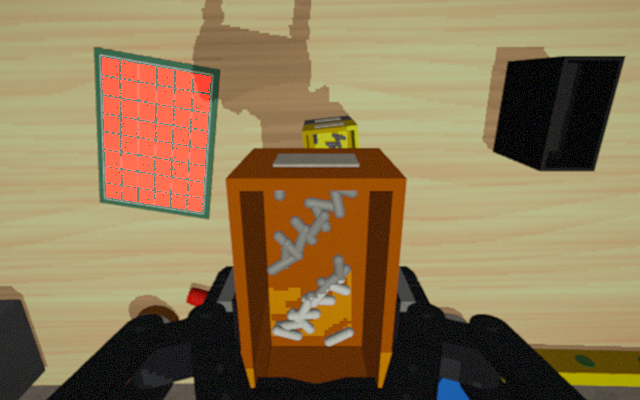

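The mat is fully visible at columns 100–218, rows 50–215. The mask misses its border evenly all round, so the centre still holds, and all three views agree on it within 2 mm. Placing now.

```bash
python3 - <<'E'
from h import *
q=down(79.12); x,y=.5365,-.2378
r.move_straight([x,y,.30],q,speed=.18)
r.move_straight([x,y,.075],speed=.12); r.hold(.2)
print(r.move_straight([x,y,.043],speed=.025,max_force=4)); s=r.read_state(); print(s['eef_pos'],s['contact_force'],s['torque'],s['grip_width'],s['time_s'])
im,*_=cam('scene'); cv2.imwrite('pics/s4.png',im[150:,80:480,::-1])
E
```

```text
True
[ 0.53638476 -0.23773157  0.04446181] [-0.48172298  0.89075547  4.6423071 ] [-0.05881905  0.01963781  0.02405241] 0.0556272217074287 15.55
```

View pics/s4.png

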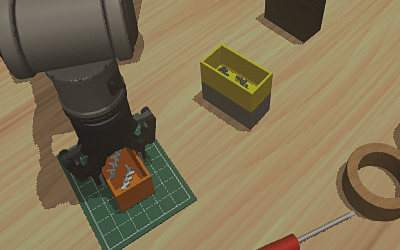

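The tray touched down at the expected height. I'll release, retreat straight up and check.

```bash
python3 - <<'E'
from h import *
command_gripper(.085); r.hold(.2)
r.move_straight([.5365,-.2378,.20],speed=.12)
im,d,K,R,c=cam('wrist'); P=cloud(d,K,R,c)
m=(np.hypot(P[...,0]-.5365,P[...,1]+.2378)<.09)&(abs(P[...,2]-.06)<.008)&(d>0)
print('rim',rect(P[m]),np.median(P[m][:,2]))
r.move_straight([.5365,-.2378,.30],speed=.15); r.move_straight([.42,-.36,.32],speed=.2); r.hold(.3)
im,d,K,R,c=cam('top'); P=cloud(d,K,R,c)
for n,x,y,z in(('orange',.5365,-.2378,.06),('black',.5054,.228,.106),('yellow',.565,-.012,.106)):
    m=(np.hypot(P[...,0]-x,P[...,1]-y)<.09)&(abs(P[...,2]-z)<.01)&(d>0); v,u=np.nonzero(m)
    print(n,len(u),rect(cast(np.c_[u,v],z,K,R,c)),np.median(P[m][:,2]))
g=hue(im,60,95,60)&(P[...,2]<.03)&(d>0); v,u=np.nonzero(g&(np.hypot(P[...,0]-.5365,P[...,1]+.2378)<.16))
print('mat',rect(cast(np.c_[u,v],.004,K,R,c)))
s=r.read_state();print(s['time_s'],s['contact_force'])
cv2.imwrite('pics/t5.png',im[:,:,::-1])
E
```

```text
rim (array([ 0.5370541 , -0.23793508], dtype=float32), np.float32(111.00365), np.float32(56.170246), np.float32(-10.981796)) 0.06015827649792643
orange 411 (array([ 0.53501016, -0.23793408], dtype=float32), np.float32(111.27903), np.float32(58.362934), np.float32(-10.736397)) 0.059377832551868126
black 457 (array([0.50405544, 0.22562942], dtype=float32), np.float32(110.25918), np.float32(58.28052), np.float32(-1.1491394)) 0.10468579410760226
yellow 358 (array([ 0.56486297, -0.01207966], dtype=float32), np.float32(111.47756), np.float32(55.949448), np.float32(5.1281967)) 0.10578089514367278
mat (array([ 0.535918  , -0.23807782], dtype=float32), np.float32(194.13496), np.float32(145.04594), np.float32(-10.865097))
19.8833 [-0.05938083  0.97412836  0.07840224]
```

View pics/t5.png

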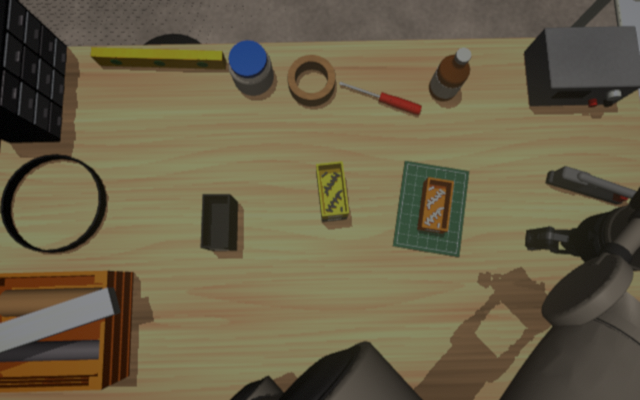

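The tray stands centred on the mat at about (435,206) with its rivets in it. The black pile at (220,222) and the yellow tray at (333,192) are where they were, and the arm is clear of everything.

```bash
python3 -c "
from workcell import r
r.finish_job();print(r.read_state()['time_s'])"
```

```text
the job is handed in; nothing more can be done
the job is handed in; nothing more can be done
```

The orange tray now stands upright in the middle of the green mat with its rivets in it, and I have handed the job in. I gripped it across its width at 30 N, lifted it straight, set it down until it touched the mat, then released and backed off. The clock read about 20 s at my last check.

Last checks:
- **Placing:** the tray's centre is within about 1 mm of the mat's centre, and its long side is within about 0.2° of the mat's. The rim is 60 mm above the table, as expected for a tray standing flat on the mat.
- **Yellow tray:** the top camera measures exactly the same position before and after.
- **Black trays:** the upper one reads within about 0.5 mm of where the orange tray stood, at its proper height, so the pile still stands. I did not measure the lowest tray by itself.
- **Disagreement:** the top and wrist cameras differed by about 3 mm in y on the orange pile. I trusted the wrist camera, and the grip came out sound.
- **Failed check:** measuring the tray while it hung in the gripper gave an unusable outline, so I relied on the grip being centred. The measurement after release confirmed it.

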